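# Shim the rocking counting scale

## Task

The counting scale on the sorting bench rocks because one of its feet is short: push the wooden wedge along the bench, thin end first, under that foot just until it bears on the wedge and the scale stands firm, without jacking the scale out of level or shoving it along. Then press down on the corner of the pan above that foot to check that the rocking has stopped, and let go. Do not pick anything up, and leave the other things on the bench where they are.

Things in the scene. Friction and masses are not known exactly. Their poses are not given: they have to be found in the camera images.
- scale: low loose grey bench scale, about 2.4 kg, level at rest. Origin on the bench plane midway between its four feet; x points away from its display side, z up. Housing x -155 to +110, y -120 to +120 mm, underside 24 mm above the bench; steel pan on top 214 x 234 mm, its top at 77 mm. Round black feet, 26 mm diameter, at x = +-85, y = +-100 mm; three stand on the bench and carry it, one is short
- short_foot (a point): centre of the underside of the short foot, which is at scale (x +85, y -100) mm and hangs 8 mm above the bench; the wedge goes under it along the scale's +y
- pan_corner (a point): point on the top of the steel pan, 77 mm above the bench, near the corner above the short foot, at (x +60, y -75) mm of the scale: where to press
- wedge: loose plain wooden wedge, about 90 g, 120 mm long (x), 50 mm wide (y); its top slopes straight from 27 mm thick at the back (x = -60) to 3 mm at the thin tip (x = +60). Origin at the centre of its underside; x points from back to tip. It lies on the bench at the scale's -y side, tip roughly towards the short foot. Friction holds it where it is left
- wedge_tip (a point): middle of the wedge's thin end, on the bench. The slope meets the foot when the tip is about 12 mm past the foot's centre (25 mm past its outer edge); from there the resistance rises from below 1 N to 5 N and more, and each further 5 mm of push raises the foot by 1 mm
- wedge_back (a point): middle of the wedge's 27 mm high upright back face, at its bottom edge on the bench: the face to push
- chip_stack: stack of ceramic chip packages 45 x 45 x 20 mm, loose, leave alone; origin under its centre
- jar: small jar, 42 mm diameter, 52 mm high, loose, leave alone; origin under its centre
- screwdriver: screwdriver about 180 mm long lying along its x, loose, leave alone
- white_box: white carton 50 x 90 x 50 mm, loose, leave alone; origin under its centre
- mug: white mug 76 mm diameter, 90 mm high, loose, leave alone; origin under its centre
- can: can 66 mm diameter, 80 mm high, loose, leave alone; origin under its centre
- brush: hand brush lying along its x, loose, leave alone
There are look-alikes about, which are no part of the job. Leave any orange or purple look-alike of the wedge alone.

How it is judged:
By the outcome, as a careful person would: the job done as asked, in the order asked, and still so for the second after the job is handed in, with the robot touching nothing.
It also fails if it takes over 51 s, if anything falls off the work surface, if the arm or the gripper's body presses on something with over 40 N, if the wrist force passes 120 N, or if a joint passes its speed limit or range.

## Robot

A 6-joint arm with a two-finger parallel gripper is mounted at the origin on the work surface. World frame = base frame: x ahead of the robot, y to its left, z up, the work surface at z = 0. Lengths are in mm, angles in rad, forces in N, time in s.
With the tool pointing down it reaches from about 350 to 875 mm from the base axis. Payload 4.2 kg.
Tool frame: the origin (TCP) lies on the mounting face of the last link; the fingertips stand 173 mm ahead of it and the grasp point (between the pads) lies 155 mm ahead of it (tcp_to_grasp is the distance from the TCP to the grasp point, in mm); z points along the fingers, y is the direction in which the jaws open and shut (so a half turn about z gives the same grasp; the last joint's range is limited). The gripper opens to 85 mm and grips with 20 to 120 N. Pads are 22 mm wide; open, the fingers measure 114 mm over their backs; the gripper's body (76 mm by 85 mm) begins 54 mm behind the grasp point. The pads swing forward as they close: fully open they stand 13 mm farther back than shut.
Start: joints at [-0.947, 0.385, 0.008, 0, -1.194, -0.259], TCP at [222.991, -583.845, 404.712] pointing down, gripper open.
Joint ranges: [-3.14, 3.14], [-1.21, 2.06], [-1.07, 1.41], [-3.16, 2.05], [-2.99, -0.16], [-3.1, 3.1]. Speed limits (rad/s): [2.79, 2.79, 3.14, 3.14, 3.14, 3.14].

## Interface

Orientations are given as a unit quaternion [x, y, z, w].
In Python, from bench import * gives the robot as it stands. The module is installed in compiled form; this text tells all that it offers.
- The arm moves only by the tool apply_moves, never from a script. Its arguments are lists of equal length, an entry for each row: "fingers": the closure, from 0 (fully open) to 1 (shut); "dp": the shift along the world's x, y, z in cm, a list of three; "yaw": the turn about the world's z in degrees. A call has 1 to 10 rows; each row is the pose to reach, as a shift and turn from the pose measured when the call began; what a row does not reach only later rows make up. A row lasts 1/10 s, in which the tool goes at most 50 mm and 8.59 degrees, less where a joint would pass 70% of its speed; a pose out of reach is approached as far as the arm can. A call with a gripper value outside its range is refused whole. The fingers move at their own pace and stop on an object; the grip force is fixed at half the most. Time passes only in rows, so rows that repeat a pose let the fingers close. It gives the time, the measured TCP pose, the force and the opening at its end, in the units of the state.
- read_state(): the state, without advancing time (a new reading comes with each control period).
- get_image(name): name is "side" or "top"; returns a dict with "color" (420x560x3 uint8, blue, green, red), "mtx" (3x3 intrinsics, pixels), "k1" (the pictures are not rectified: a ray, as slopes to the right and down, at radius r is drawn at 1 + k1 r^2 times it, then the intrinsics apply), "camera_from_world" (4x4, takes a point from world to camera coordinates). Camera axes: x right, y down, z forward; pixel columns grow to the right and rows downward; lengths in mm; the calibration is good to about 2 mm. A picture is of the moment at which its call begins. There is no depth.
- job_done(): hands the job in, once; it reports no verdict.
The state is a dict: "clock": time; "joints": joint angles; "joint_vel": joint speeds; "joint_efforts": joint torques, N m; "position": TCP position; "ee_rot": TCP orientation; "contact_force": force on the tool from outside, world axes, zero at the start; "wrist_torque": the same for the moment, N m; "gripper_width": finger opening in mm.
Only numpy, scipy, OpenCV 4.12 (cv2) and the standard library are available. Lean on these libraries where they do the work, as an engineer would, in place of code of your own. Each camera call takes 0.05 s, during which the arm holds its last target. There are 200 camera calls.

## Working session

There is one attempt and no reset: what is moved stays moved. The work goes in short steps, Python scripts to look and compute and a tool call to move; the robot and the scene stay as the last step left them, time stands still between calls to the robot, and variables do not carry over. Pictures are saved under pics/ and viewed, about 8 in all and at most 12, crops included, and the job is handed in when it is done.

Besides the shell and the picture viewer there is one more tool, called after "Call:" as a command line: name --pt "numbers of a row" for each row, then --argument value for the rest. apply_moves: Moves the arm, as the interface text tells. Its arguments: {"type":"object","properties":{"fingers":{"type":"array","items":{"type":"number"}},"dp":{"type":"array","items":{"type":"array","items":{"type":"number"}}},"yaw":{"type":"array","items":{"type":"number"}}},"required":["fingers","dp","yaw"]}

```bash
mkdir -p pics
cat > h.py <<'E'
from bench import *
import numpy as np, cv2
def grab(n,tag):
    d=get_image(n); cv2.imwrite(f'pics/{tag}.png',d['color']); np.savez(f'pics/{tag}.npz',**d); return d
def ray(d,uv):
    K=d['mtx']; k=float(d['k1']); T=d['camera_from_world']
    q=np.array([(uv[0]-K[0,2])/K[0,0],(uv[1]-K[1,2])/K[1,1]]); p=q.copy()
    for _ in range(20): p=q/(1+k*(p@p))
    R=T[:3,:3]; return -R.T@T[:3,3], R.T@np.array([p[0],p[1],1])
def onz(d,uv,z):
    o,v=ray(d,uv); return (o+v*(z-o[2])/v[2])
def proj(d,P):
    T=d['camera_from_world'];c=T[:3,:3]@np.array(P,float)+T[:3,3];p=c[:2]/c[2];p=p*(1+float(d['k1'])*(p@p));K=d['mtx']
    return K[0,0]*p[0]+K[0,2],K[1,1]*p[1]+K[1,2]
E
python3 - <<'E'
from h import *
a=grab('top','t0');b=grab('side','s0')
for d in(a,b): print(d['mtx'],d['k1'],ray(d,(280,210)))
print(read_state())
E
```

```text
[[440.41417824   0.         279.03158204]
 [  0.         440.41417824 202.5102247 ]
 [  0.           0.           1.        ]] -0.01913536666286373 (array([ 476.65008418,   -8.91076347, 1256.11793407]), array([ 0.06328851, -0.02256246, -0.99788754]))
[[525.08811527   0.         277.81223114]
 [  0.         525.08811527 202.62959175]
 [  0.           0.           1.        ]] -0.07275417910784085 (array([  38.98551466,  574.23047163, 1013.99704221]), array([ 0.40940082, -0.48662773, -0.77188005]))
{'clock': 0.1, 'joints': array([-9.47393605e-01,  3.85501662e-01,  6.78557233e-03, -4.03531089e-04,
       -1.19399517e+00, -2.58625894e-01]), 'joint_vel': array([ 0.00046594, -0.00247971,  0.0039549 ,  0.00329086, -0.00098491,
       -0.00098366]), 'joint_efforts': array([-4.45814221e-04, -3.93319380e+01,  1.88929510e+01,  4.19789940e+00,
       -2.55735315e-03,  2.56028721e-05]), 'position': array([ 222.9508967 , -583.70287072,  403.73105733]), 'ee_rot': array([-1.81305615e-01,  9.83426318e-01,  9.45907681e-04, -2.39105255e-04]), 'contact_force': array([-0.1424302 , -0.14171825, -0.0046609 ]), 'wrist_torque': array([-0.02761465,  0.0798631 , -0.01552621]), 'gripper_width': 85.39978670919788}
```

View pics/t0.png

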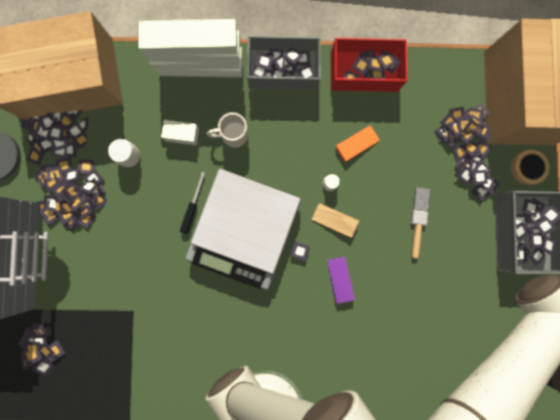

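View pics/s0.png

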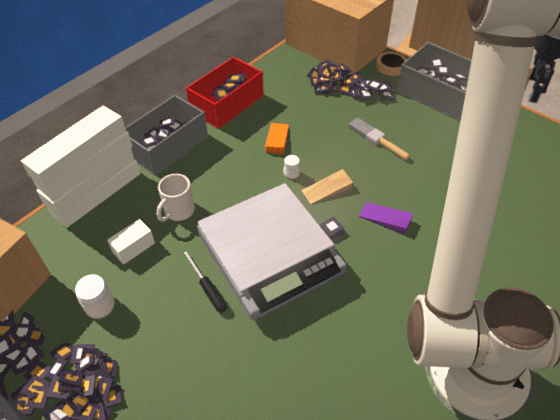

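The top view shows the scale with pan at about (246,221), the display towards the robot and the wooden wedge at (335,221). The jar is at (331,183), the chip stack at (300,252), and the purple and orange look-alikes at (341,280) and (357,143). Next I'll measure the pan and wedge.

Run:
```python
from h import *
out=[]
for n in('t0','s0'):
    d=dict(np.load(f'pics/{n}.npz')); im=d['color']; hsv=cv2.cvtColor(im,cv2.COLOR_BGR2HSV)
    H,S,V=cv2.split(hsv)
    c=(335,221) if n=='t0' else (328,186)
    print(n,hsv[c[1],c[0]],hsv[221,246] if n=='t0' else hsv[240,265])
    w=((H>8)&(H<25)&(S>70)&(V>90)).astype(np.uint8)
    p=((S<45)&(V>110)).astype(np.uint8); p=cv2.morphologyEx(p,cv2.MORPH_OPEN,np.ones((5,5)))
    for m,pt,z in((w,c,(0,27)),(p,(246,221) if n=='t0' else (265,240),(77,))):
        cs,_=cv2.findContours(m,cv2.RETR_EXTERNAL,cv2.CHAIN_APPROX_NONE)
        k=[q for q in cs if cv2.pointPolygonTest(q,pt,False)>=0][0]
        eps=2.0
        ap=cv2.approxPolyDP(k,eps if m is w else 6,True)[:,0]
        print(cv2.contourArea(k))
        for a in ap: print(a,[onz(d,a,zz)[:2].round(0) for zz in z])
        cv2.drawContours(im,[ap[:,None]],-1,(0,0,255),1)
    cr=im[150:300,180:380] if n=='t0' else im[140:320,190:420]
    cr=cv2.resize(cr,None,fx=2 if 0 else 3,fy=3,interpolation=cv2.INTER_CUBIC)[:600,:700]; out.append(cr)
cv2.imwrite('pics/c0.png',out[0])
```

```text
t0 [ 17 113 226] [ 18  13 228]
834.0
[319 203] [array([ 578., -149.]), array([ 576., -146.])]
[312 220] [array([ 529., -129.]), array([ 528., -127.])]
[351 237] [array([ 482., -241.]), array([ 482., -236.])]
[358 220] [array([ 531., -261.]), array([ 529., -256.])]
7139.0
[218 169] [array([660., 133.])]
[186 259] [array([418., 212.])]
[197 245] [array([455., 184.])]
[273 272] [array([386., -19.])]
[299 197] [array([587., -86.])]
s0 [ 15 118 229] [  0  18 227]
914.5
[343 169] [array([ 539., -282.]), array([ 525., -260.])]
[312 182] [array([ 574., -192.]), array([ 559., -171.])]
[301 190] [array([ 578., -151.]), array([ 564., -132.])]
[310 204] [array([ 531., -129.]), array([ 518., -110.])]
[351 188] [array([ 483., -240.]), array([ 471., -218.])]
[352 181] [array([ 495., -262.]), array([ 483., -240.])]
8533.0
[286 184] [array([577., -88.])]
[198 221] [array([658., 128.])]
[247 313] [array([416., 229.])]
[256 305] [array([414., 204.])]
[243 290] [array([457., 196.])]
[332 246] [array([383., -11.])]
```

View pics/c0.png

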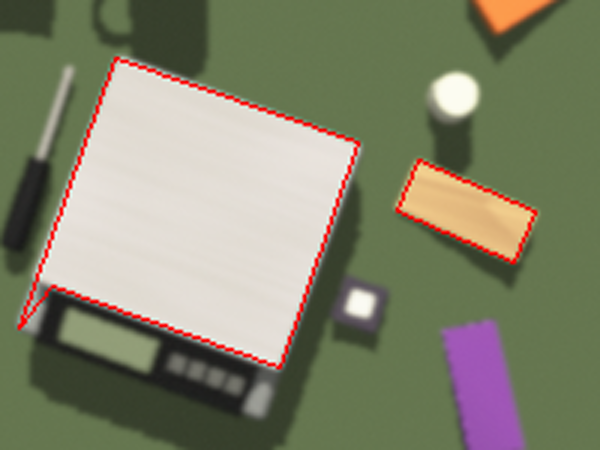

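Estimates in world mm:
- **Scale:** origin about (522,57), yaw −18.4°. The short foot is at about (571,−64) and the press point at about (555,−33).
- **Wedge:** tip about (553,−139), back about (505,−247), heading 65.8° against the 71.6° wanted.

I'll push with two nearly shut fingers so that I can steer. First I move in behind the wedge, staying high.

Call:
apply_moves --fingers '[0.8, 0.8, 0.8, 0.8, 0.8, 0.8, 0.8, 0.8, 0.8, 0.8]' --pt "26.5 30 -10" --pt "26.5 30 -10" --pt "26.5 30 -10" --pt "26.5 30 -10" --pt "26.5 30 -10" --pt "26.5 30 -10" --pt "26.5 30 -10" --pt "26.5 30 -10" --pt "26.5 30 -10" --pt "26.5 30 -10" --yaw '[45, 45, 45, 45, 45, 45, 45, 45, 45, 45]'

```text
clock: 1.1
position: [488.9, -282.2, 302.7]
ee_rot: [-0.545, 0.838, 0.002, -0.001]
contact_force: [-0.8, -0.4, -0.5]
gripper_width: 16.9
```

Call:
apply_moves --fingers '[0.8, 0.8, 0.8, 0.8, 0.8, 0.8]' --pt "0 0 -5" --pt "0 0 -10" --pt "0 0 -12" --pt "0 0 -12" --pt "0 0 -12" --pt "0 0 -12" --yaw '[0, 0, 0, 0, 0, 0]'

```text
clock: 1.7
position: [489.5, -283.0, 184.7]
ee_rot: [-0.545, 0.838, 0.0, -0.0]
contact_force: [1.3, 0.4, -0.2]
gripper_width: 17.0
```

Run:
```python
from h import *
s=read_state(); print(s['position'],s['contact_force'],s['ee_rot'])
a=grab('top','t1'); b=grab('side','s1')
c=cv2.resize(b['color'][120:270,250:450],None,fx=3,fy=3,interpolation=cv2.INTER_CUBIC)
cv2.imwrite('pics/c1.png',c)
```

```text
[ 489.48932164 -282.99829613  184.69324815] [ 1.25591964  0.43267068 -0.17187353] [-5.45014027e-01  8.38426924e-01  4.82005853e-05 -2.07005589e-05]
```

View pics/c1.png

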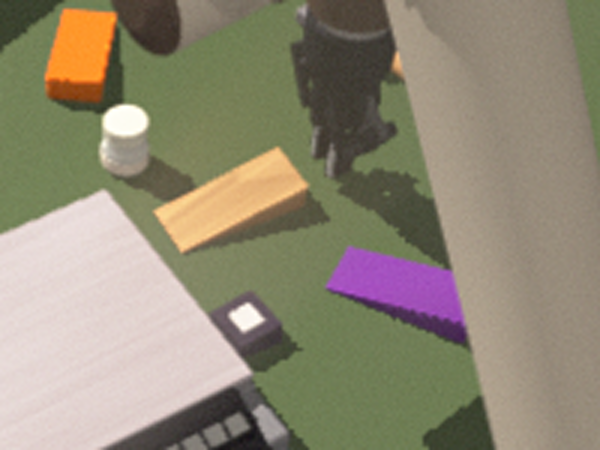

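The fingers are down behind the wedge's back face, with tips near crop (328,165). I'll approach and start pushing, turning slowly to line up with the scale's +y.

Call:
apply_moves --fingers '[0.8, 0.8, 0.8, 0.8, 0.8, 0.8, 0.8, 0.8, 0.8, 0.8]' --pt "0.45 0.95 -0.4" --pt "0.8 1.8 -0.4" --pt "1.05 2.4 -0.4" --pt "1.2 2.8 -0.4" --pt "1.4 3.2 -0.4" --pt "1.6 3.7 -0.4" --pt "1.8 4.2 -0.4" --pt "2.0 4.6 -0.4" --pt "2.2 5.0 -0.4" --pt "2.4 5.4 -0.4" --yaw '[0, 0, 0, 0, 0.5, 1.2, 1.9, 2.6, 3.3, 4]'

```text
clock: 2.8
position: [513.6, -228.4, 180.7]
ee_rot: [-0.574, 0.819, 0.0, 0.0]
contact_force: [-0.3, 0.1, 1.0]
gripper_width: 17.2
```

```bash
cat > m.py <<'E'
from h import *
import sys
F=np.array([571,-64.2]); ex=np.array([.948,-.316]); ey=np.array([.316,.948])
tag=sys.argv[1]
s=read_state(); print(s['clock'],s['position'].round(1),s['contact_force'].round(2))
r=s['position'][:2]-F; print('tcp in foot frame',r@ex,r@ey)
for n in('top','side'):
    d=grab(n,tag+n); im=d['color']; hsv=cv2.cvtColor(im,cv2.COLOR_BGR2HSV); H,S,V=cv2.split(hsv)
    w=((H>8)&(H<25)&(S>70)&(V>70)).astype(np.uint8)
    c0=s['position'][:2]+70*ey
    pt=tuple(float(v) for v in proj(d,[*c0,13]))
    cs,_=cv2.findContours(w,cv2.RETR_EXTERNAL,cv2.CHAIN_APPROX_NONE)
    k=max((q for q in cs if cv2.contourArea(q)>60),key=lambda q:cv2.pointPolygonTest(q,pt,True))
    ap=cv2.approxPolyDP(k,2.,True)[:,0]
    for a in ap:
        print(n,a,*[(lambda q:(round(q@ex,1),round(q@ey,1)))(onz(d,a,z)[:2]-F) for z in(0,27)])
    x,y=map(int,pt); x0=max(0,x-90);y0=max(0,y-70)
    cv2.imwrite(f'pics/{tag}{n}c.png',cv2.resize(im[y0:y0+140,x0:x0+180],None,fx=2.5,fy=2.5,interpolation=cv2.INTER_CUBIC))
a,b=[cv2.imread(f'pics/{tag}{n}c.png')[:350,:450][:, :400] for n in('top','side')]
h=min(a.shape[0],b.shape[0]); cv2.imwrite(f'pics/{tag}.png',np.hstack([a[:h],b[:h]]))
E
python3 m.py a
```

```text
2.8 [ 513.6 -228.4  180.7] [-0.29  0.13  1.05]
tcp in foot frame -2.5689945592930465 -173.76577551214498
top [375 202] (np.float64(89.3), np.float64(-229.7)) (np.float64(85.1), np.float64(-224.3))
top [362 210] (np.float64(55.0), np.float64(-201.4)) (np.float64(51.5), np.float64(-196.6))
top [358 223] (np.float64(15.8), np.float64(-202.2)) (np.float64(13.2), np.float64(-197.4))
top [360 230] (np.float64(-1.3), np.float64(-213.9)) (np.float64(-3.5), np.float64(-208.9))
top [362 229] (np.float64(3.3), np.float64(-218.5)) (np.float64(1.0), np.float64(-213.3))
top [363 234] (np.float64(-9.3), np.float64(-225.7)) (np.float64(-11.4), np.float64(-220.3))
top [374 240] (np.float64(-15.2), np.float64(-260.9)) (np.float64(-17.1), np.float64(-254.8))
top [374 237] (np.float64(-7.0), np.float64(-258.2)) (np.float64(-9.2), np.float64(-252.2))
top [369 233] (np.float64(-0.9), np.float64(-241.1)) (np.float64(-3.2), np.float64(-235.4))
top [385 233] (np.float64(14.2), np.float64(-284.6)) (np.float64(11.6), np.float64(-278.0))
top [383 237] (np.float64(1.4), np.float64(-282.7)) (np.float64(-0.9), np.
[... 701 characters left out ...]
t64(-296.9)) (np.float64(66.2), np.float64(-290.0))
top [387 205] (np.float64(92.5), np.float64(-265.2)) (np.float64(88.2), np.float64(-259.0))
top [378 205] (np.float64(83.9), np.float64(-240.6)) (np.float64(79.8), np.float64(-234.9))
side [343 185] (np.float64(-8.5), np.float64(-182.9)) (np.float64(-27.0), np.float64(-166.4))
side [331 173] (np.float64(43.2), np.float64(-181.1)) (np.float64(23.2), np.float64(-164.6))
side [295 195] (np.float64(28.0), np.float64(-57.7)) (np.float64(8.5), np.float64(-44.6))
side [307 208] (np.float64(-24.2), np.float64(-60.0)) (np.float64(-42.4), np.float64(-46.8))
side [340 193] (np.float64(-26.9), np.float64(-159.9)) (np.float64(-45.0), np.float64(-144.0))
```

View pics/a.png

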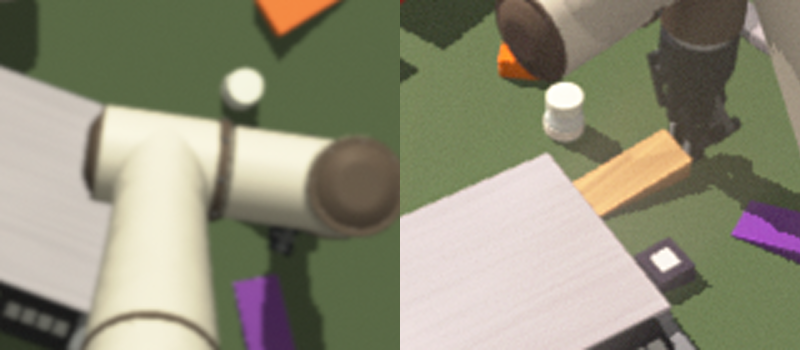

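The side view shows the wedge square to the fingers, with its tip now hidden by the pan. It is within about 2 mm of the foot's line, with about 1.8° left to turn. I'll continue to just short of contact.

Call:
apply_moves --fingers '[0.8, 0.8, 0.8, 0.8, 0.8, 0.8, 0.8, 0.8, 0.8, 0.8]' --pt "0.15 0.37 0" --pt "0.3 0.75 0" --pt "0.45 1.1 0" --pt "0.6 1.5 0" --pt "0.75 1.9 0" --pt "0.9 2.25 0" --pt "1.05 2.6 0" --pt "1.2 3.0 0" --pt "1.35 3.35 0" --pt "1.5 3.75 0" --yaw '[0.2, 0.4, 0.6, 0.8, 1.0, 1.2, 1.4, 1.6, 1.8, 1.8]'

```text
clock: 3.9
position: [528.8, -190.3, 180.6]
ee_rot: [-0.587, 0.809, 0.0, 0.0]
contact_force: [-0.5, 0.1, -1.0]
gripper_width: 16.9
```

Call:
apply_moves --fingers '[0.8, 0.8, 0.8]' --pt "0 0 0" --pt "0 0 0" --pt "0 0 0" --yaw '[0, 0, 0]'

```text
clock: 4.2
position: [528.8, -190.4, 180.7]
ee_rot: [-0.587, 0.809, 0.0, 0.0]
contact_force: [0.3, -0.4, 0.2]
gripper_width: 17.0
```

```bash
python3 m.py b | grep -v top
```

```text
4.2 [ 528.8 -190.4  180.7] [ 0.34 -0.37  0.21]
tcp in foot frame -0.11469587814431845 -132.9526627446646
side [318 179] (np.float64(43.3), np.float64(-139.4)) (np.float64(23.4), np.float64(-124.0))
side [294 193] (np.float64(35.1), np.float64(-59.2)) (np.float64(15.4), np.float64(-46.0))
side [307 208] (np.float64(-24.2), np.float64(-60.0)) (np.float64(-42.4), np.float64(-46.8))
side [328 198] (np.float64(-24.7), np.float64(-123.9)) (np.float64(-42.8), np.float64(-108.9))
side [329 190] (np.float64(-3.6), np.float64(-141.8)) (np.float64(-22.3), np.float64(-126.3))
```

The wedge is aligned: its edges are parallel to the scale's y, the centreline is within about 1 mm, and the tip is about 5 mm short of the foot's centre. From here I go in small steps and watch the force.

Call:
apply_moves --fingers '[0.8, 0.8, 0.8, 0.8, 0.8, 0.8]' --pt "0.06 0.2 0" --pt "0.13 0.4 0" --pt "0.19 0.6 0" --pt "0.26 0.8 0" --pt "0.32 1.0 0" --pt "0.35 1.1 0" --yaw '[0, 0, 0, 0, 0, 0]'

```text
clock: 4.9
position: [532.4, -179.2, 180.6]
ee_rot: [-0.587, 0.809, 0.0, 0.0]
contact_force: [0.2, -1.2, 0.5]
gripper_width: 17.5
```

Call:
apply_moves --fingers '[0.8, 0.8]' --pt "0.03 0.1 0" --pt "0.06 0.2 0" --yaw '[0, 0]'

```text
clock: 5.1
position: [532.8, -177.4, 180.6]
ee_rot: [-0.587, 0.809, 0.0, -0.0]
contact_force: [-1.4, -3.9, -0.5]
gripper_width: 17.2
```

Call:
apply_moves --fingers '[0.8, 0.8]' --pt "0.03 0.1 0" --pt "0.06 0.2 0" --yaw '[0, 0]'

```text
clock: 5.3
position: [533.0, -176.2, 180.7]
ee_rot: [-0.587, 0.809, 0.0, -0.001]
contact_force: [-2.0, -7.3, -0.3]
gripper_width: 17.0
```

The resistance rose from about 1 N to 4 N and then 7.5 N, with the TCP 118 mm short of the foot's centre, as predicted for contact. I'll stop pushing, back off, rise and look.

Call:
apply_moves --fingers '[0.8, 0.8, 0.8, 0.8, 0.8, 0.8, 0.8, 0.8]' --pt "-0.3 -0.9 0" --pt "-0.6 -1.9 0" --pt "-1 -3 0" --pt "-1 -3 2" --pt "-1 -3 6" --pt "-1 -3 10" --pt "-1 -3 14" --pt "-1 -3 15" --yaw '[0, 0, 0, 0, 0, 0, 0, 0]'

```text
clock: 6.1
position: [523.8, -207.1, 336.0]
ee_rot: [-0.587, 0.809, -0.004, 0.002]
contact_force: [1.0, 0.2, 0.1]
gripper_width: 17.1
```

```bash
python3 m.py c | grep -v top
python3 - <<'E'
from h import *
# scale motion check: sub-pixel shift of pan patch in side view between s0 and now
a=cv2.imread('pics/s0.png');b=cv2.imread('pics/cside.png')
g=lambda i:np.float32(cv2.cvtColor(i,cv2.COLOR_BGR2GRAY))
for y0,y1,x0,x1 in((190,310,200,300),(245,310,250,345),(215,260,195,240)):
    print(cv2.phaseCorrelate(g(a)[y0:y1,x0:x1],g(b)[y0:y1,x0:x1],cv2.createHanningWindow((x1-x0,y1-y0),cv2.CV_32F)))
E
```

```text
6.1 [ 523.8 -207.1  336. ] [1.04 0.22 0.07]
tcp in foot frame 0.4007799892652006 -150.43810572798287
side [312 180] (np.float64(48.6), np.float64(-123.9)) (np.float64(28.5), np.float64(-109.0))
side [294 193] (np.float64(35.1), np.float64(-59.2)) (np.float64(15.4), np.float64(-46.0))
side [307 208] (np.float64(-24.2), np.float64(-60.0)) (np.float64(-42.4), np.float64(-46.8))
side [322 201] (np.float64(-24.9), np.float64(-105.1)) (np.float64(-43.1), np.float64(-90.7))
side [324 193] (np.float64(-5.3), np.float64(-124.9)) (np.float64(-24.0), np.float64(-109.9))
((0.08403954782423995, 0.19379008575631929), 1.0661300563812255)
((-0.020579647188888828, -0.03139580120893015), 1.099805041871689)
((0.8255584747642146, -0.5397112313013857), 0.20674962126178506)
```

View pics/c.png

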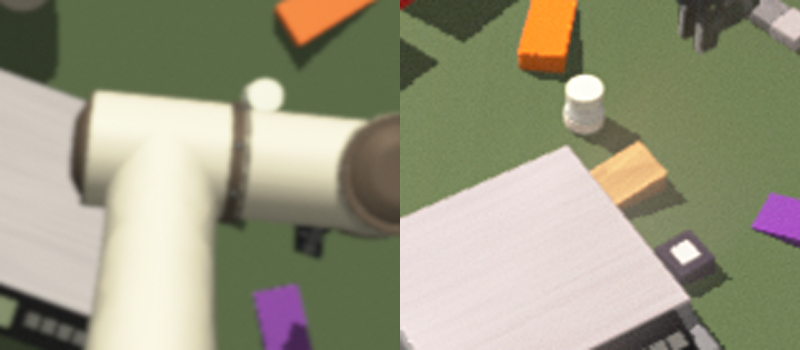

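The wedge sits under the foot, with its back at crop (640,165) on the right. The scale shifted less than 0.2 px, and the jar and chips look undisturbed. Next I press the pan corner with shut fingers.

Call:
apply_moves --fingers '[1, 1, 1, 1, 1, 1, 1, 1, 1]' --pt "0.9 5 0" --pt "1.8 10 0" --pt "2.7 15 0" --pt "3.1 17.4 0" --pt "3.1 17.4 -3" --pt "3.1 17.4 -6" --pt "3.1 17.4 -7" --pt "3.1 17.4 -7" --pt "3.1 17.4 -7" --yaw '[0, 0, 0, 0, 0, 0, 0, 0, 0]'

```text
clock: 7.1
position: [554.4, -33.1, 262.9]
ee_rot: [-0.587, 0.81, -0.002, 0.001]
contact_force: [0.2, -0.4, -0.2]
gripper_width: 0.3
```

Call:
apply_moves --fingers '[1, 1, 1, 1, 1, 1]' --pt "0 0 -0.4" --pt "0 0 -0.8" --pt "0 0 -1.1" --pt "0 0 -1.3" --pt "0 0 -1.4" --pt "0 0 -1.4" --yaw '[0, 0, 0, 0, 0, 0]'

```text
clock: 7.7
position: [554.3, -33.1, 250.5]
ee_rot: [-0.587, 0.81, -0.002, 0.001]
contact_force: [-2.9, 0.9, 7.8]
gripper_width: -0.4
```

Call:
apply_moves --fingers '[1, 1, 1]' --pt "0 0 -0.15" --pt "0 0 -0.25" --pt "0 0 -0.25" --yaw '[0, 0, 0]'

```text
clock: 8.0
position: [554.3, -33.0, 250.4]
ee_rot: [-0.587, 0.809, -0.002, 0.001]
contact_force: [-5.0, 2.3, 13.5]
gripper_width: 0.0
```

Run:
```python
from h import *
print(read_state()['position'],read_state()['contact_force']); grab('side','press')
```

```text
[554.28731604 -33.03840592 250.43818582] [-4.9876972   2.33197464 13.50730383]
```

Call:
apply_moves --fingers '[1, 1, 1, 1]' --pt "-0.05 0.02 -0.25" --pt "-0.05 0.02 -0.35" --pt "-0.05 0.02 -0.4" --pt "-0.05 0.02 -0.4" --yaw '[0, 0, 0, 0]'

```text
clock: 8.45
position: [554.0, -32.9, 250.3]
ee_rot: [-0.588, 0.809, -0.003, 0.001]
contact_force: [-7.7, 0.8, 20.5]
gripper_width: -0.1
```

The pan held at 20.5 N with less than 0.2 mm of movement, so the rocking has stopped. I'll let go, rise and move clear.

Call:
apply_moves --fingers '[1, 1, 1, 1, 1, 1, 1, 1, 1, 1]' --pt "0 0 0.2" --pt "0 0 0.8" --pt "0 0 3" --pt "0 0 7" --pt "0 0 12" --pt "0 -5 15" --pt "0 -10 15" --pt "-4 -15 15" --pt "-8 -20 15" --pt "-12 -25 15" --yaw '[0, 0, 0, 0, 0, 0, 0, 0, 0, 0]'

```text
clock: 9.45
position: [462.5, -246.7, 400.1]
ee_rot: [-0.588, 0.809, -0.003, 0.001]
contact_force: [0.3, -0.7, -0.1]
gripper_width: 0.3
```

Call:
apply_moves --fingers '[1, 1, 1, 1, 1]' --pt "-3 -5 0" --pt "-6 -10 0" --pt "-9 -15 0" --pt "-9 -15 0" --pt "-9 -15 0" --yaw '[0, 0, 0, 0, 0]'

```text
clock: 9.95
position: [370.6, -399.1, 399.5]
ee_rot: [-0.586, 0.81, -0.003, 0.001]
contact_force: [0.3, -0.7, 0.2]
gripper_width: 0.0
```

Run:
```python
from h import *
a=grab('top','t9');b=grab('side','s9')
print(read_state()['contact_force'],read_state()['clock'])
g=lambda i:np.float32(cv2.cvtColor(i,cv2.COLOR_BGR2GRAY))
for n,i,(y0,y1,x0,x1) in(('t',a,(160,290,175,305)),('s',b,(180,320,190,350))):
    print(n,cv2.phaseCorrelate(g(cv2.imread(f'pics/{n}0.png'))[y0:y1,x0:x1],g(i['color'])[y0:y1,x0:x1],cv2.createHanningWindow((x1-x0,y1-y0),cv2.CV_32F)))
A=cv2.resize(a['color'][130:300,170:400],(400,296));B=cv2.resize(b['color'][120:320,190:430],(400,333))[:296]
cv2.imwrite('pics/f.png',np.hstack([A,B]))
```

```text
[-0.01284207  0.86153891  0.73664185] 10.05
t ((0.5069284247380494, 0.5254570178104956), 0.9866092325009109)
s ((-0.07914956846154553, 0.14015047977338213), 1.0007121630840832)
```

View pics/f.png

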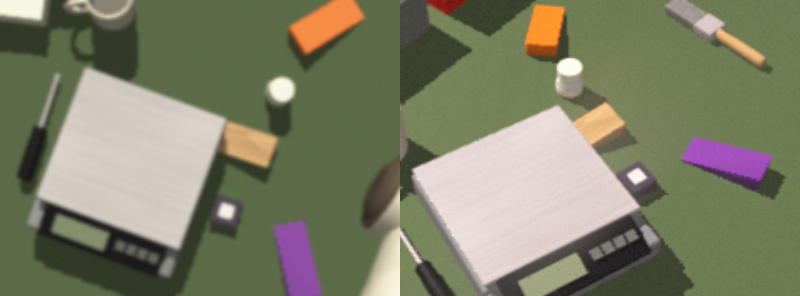

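The last view shows the wedge under the foot at crop (250,143) on the left, with the other things where they were and the arm clear. I'm handing in.

```bash
python3 -c "
from bench import *
print(job_done())"
```

```text
the job is handed in; nothing more can be done
None
```

The wedge is under the short foot, the scale no longer rocks at that corner, and I have handed the job in at about 10 s on the robot's clock.

- **Push:** I pushed the wedge along the bench with two nearly shut fingers, turning it about 6° to line up with the scale's +y. The push force rose from about 1 N to 4 N and then 7.5 N. The tip was then about 12 mm past the foot's centre, where the slope should meet the foot, so I stopped and backed off.
- **Press check:** I pressed the pan corner with shut fingers up to 20.5 N. It moved less than 0.2 mm as the force rose from 8 N, so it stands firm. A sideways force of up to about 8 N showed on the tool at the same time.
- **Last checks:** The two cameras disagree slightly on whether the scale moved. The side view gives a shift of less than 0.2 px, while the top view gives about 0.7 px, or roughly 2 mm. I did not look into the difference. In the last view the things around the scale looked undisturbed by eye, and the arm was clear and touching nothing.

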